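# Unclip and lift out the full sharps bin

### The job

The full sharps bin in the work station is due for collection: draw the looped spring clip sideways out of the cross-drilled stud and leave it lying on the station or the bench, then swing the hold-down frame up and well back past upright so that it stands open by itself. Lift the yellow bin up out of its well, carry it upright and set it down gently, standing flat inside the orange tray. Do not shift or knock over the two ink bottles or the dark spectacle case.

Things in the scene. Friction and masses are not known exactly. Their poses are not given: they have to be found in the camera images.
- station: Fixed white station, 100 mm high, steel deck on top, drawer fronts on its +y and -y faces. Origin on the bench under the centre of the 104 mm square bin well. In its frame (mm) the deck spans x -195 to 105, y -195 to 90; stud at x -148, frame hinge at x 72; the clip is pulled out along -y, which points at the robot's side (world -x, within about 20 degrees).
- stud (a point): Centre of the cross hole of the upright steel stud (20 mm diameter, top 32 mm above the deck). The hole (8 mm) runs along the station's y axis, 14 mm above the deck.
- clip: Loose brass-coloured R-clip of 6 mm spring wire, 75 g, 140 mm long, lying level: straight leg through the stud's hole, bent leg snapped round the stud on the station's -x side. Origin on the straight leg where it crosses the stud; +y along the leg to its free tip, -y to the loop. About 6 N along -y springs it open and it slides out; while it is in, the frame cannot rise.
- clip_loop (a point): Centre of the clip's round loop (44 mm clear inside, 56 mm outside), 80 mm along -y and 11 mm along -x from the clip's origin, about 13 mm above the deck, free air under the wire. Closed fingers go down into it from above.
- clip_tip (a point): Free end of the clip's straight leg, 31 mm along +y from the clip's origin. Once it lies more than 15 mm on the -y side of the stud's axis the clip is out; past 52 mm it also lies clear of the frame's foot plate.
- frame (a joint): Angle of the steel hold-down frame, rad: 0 closed over the bin's lid with its foot plate over the stud, 1.57 upright, stop at 2.1. Hinge axis: the station's y axis direction, 125 mm above the bench; the stud end swings up and over towards the station's +x. The hinge is stiff: the frame stays where it is left; about 6 N at the bar moves it.
- frame_hinge (a point): Middle of the frame's hinge axis (station x = +72, y = 0, z = 125 mm).
- frame_bar (a point): Middle of the frame's black round cross bar, 12 mm diameter, 96 mm long, parallel to the hinge, 169 mm from it; closed, at station x -97, z 128 mm, 28 mm of free deck before and behind it. Side arms (8 mm rod, y +-48 mm) join it to the hinge; the foot plate (36 x 104 mm, centre) lies 51 mm beyond the bar and rises above it as the frame swings up.
- bin: Loose yellow sharps bin with a red lid, 0.35 to 0.65 kg, closed; origin at the centre of its underside. Body 94 x 94 mm, 86 mm high; flange 124 x 124 mm at 86 to 94 mm, by which it hangs on the deck round the well (underside 14 mm above the bench); lid 112 x 112 mm up to 106 mm; total height 152 mm. It must rise 86 mm to clear the deck.
- bin_handle (a point): Middle of the straight top bar of the bin's yellow arch handle, 146 mm above its underside, over its centre of mass: bar 82 mm long along the bin's x, 14 mm wide (y), 12 mm high, 34 mm of free air under it.
- tray: Fixed orange tray on the bench, 190 x 190 mm outside, walls 5 mm thick and 30 mm high, floor 5 mm. Origin: centre of its underside.
- ink_black: Small black ink bottle with a white nozzle standing on the deck, 30 mm diameter, 64 mm high; origin at the centre of its underside. Leave it alone.
- ink_green: Small green ink bottle with a white nozzle standing on the deck, 30 mm diameter, 64 mm high; origin at the centre of its underside. Leave it alone.
- case: Dark spectacle case lying on the robot's side of the tray, 60 x 155 x 42 mm (its long side along its y); origin at the centre of its underside. Leave it alone.
There are look-alikes about, which are no part of the job. Of the things like the clip, leave any that is blue, red or turquoise; of the rest the smaller one is meant.

How it is judged:
By the outcome, as a careful person would: the job done as asked, in the order asked, and still so for the second after the job is handed in, with the robot touching nothing.
It also fails if it takes over 72 s, if anything falls off the work surface, if the arm or the gripper's body presses on something with over 40 N, if the wrist force passes 120 N, or if a joint passes its speed limit or range.

### The arm

A 6-joint arm with a two-finger parallel gripper is mounted at the origin on the work surface. World frame = base frame: x ahead of the robot, y to its left, z up, the work surface at z = 0. Lengths are in m, angles in rad, forces in N, time in s.
With the tool pointing down it reaches from about 0.375 to 0.975 m from the base axis. Payload 3.8 kg.
Tool frame: the origin (TCP) lies at the very end of the fingers, on their centre line; the grasp point (between the pads) lies 19 mm behind it; z points along the fingers, y is the line along which they close (so a half turn about z gives the same grasp; the last joint's range is limited). The gripper opens to 85 mm and grips with 20 to 120 N. Pads are 22 mm wide; open, the fingers measure 114 mm over their backs; the gripper's body (76 mm by 85 mm) begins 54 mm behind the grasp point. The pads swing forward as they close: fully open they stand 13 mm farther back than shut.
Start: joints at [-1.379, 0.264, 1.604, -0, 1.274, -0.037], TCP at [0.153, -0.657, 0.194] pointing down, gripper open.
Joint ranges: [-2.63, 2.63], [-0.94, 2.18], [0.31, 2.57], [-1.31, 4.45], [0, 2.66], [-2.55, 2.55]. Speed limits (rad/s): [2.57, 2.57, 3.14, 3.14, 3.14, 3.14].

### API

Orientations are given as a rotation vector (axis times angle).
In Python, from workcell import read_state, read_camera, calibration, finish_job gives the robot as it stands.
- The arm moves only by the tool step_arm, never from a script. Its argument "commands" is a list of rows, each an object of numbers: "fingers": the gripper's target within -1 to 1 (shut at 1, half-way at 0, fully open at -1); "dx", "dy", "dz": the shift along the tool's x, y, z in m; "roll": the turn about the tool's z in degrees. In form: [{"fingers": .., "dx": .., "dy": .., "dz": .., "roll": ..}, ...]. A call has 1 to 8 rows; each row is the pose to reach, as a shift and turn from the pose commanded when the call began, along the tool's axes at that moment; what a row does not reach only later rows make up. A row lasts 1/8 s, in which the tool goes at most 62.5 mm and 10.7 degrees, less where a joint would pass 70% of its speed; a pose out of reach is approached as far as the arm can. A call with a gripper value outside its range is refused whole. The fingers move at their own pace and stop on an object; "squeeze" is the grip in N (left out, the last holds). Time passes only in rows, so rows that repeat a pose let the fingers close. It gives the time, the measured TCP pose, the force, the opening and the grip force at its end, in the units of the state.
- read_state(): the state, without advancing time (a new reading comes with each control period).
- read_camera(name): name is "side" or "top"; returns (picture, depth): 384x512x3 uint8, blue, green, red; 384x512 float32, m along the optical axis (not along the pixel's ray), 0 where there is no reading.
- calibration(name): a dict with "intrinsics" (3x3 intrinsics, pixels), "world_to_cam" (4x4, takes a point from world to camera coordinates). Camera axes: x right, y up, looking along -z (the intrinsics and any distortion apply to the point x, -y, -z); pixel columns grow to the right and rows downward; lengths in m; the calibration is good to about 2 mm. A picture is of the moment at which its call begins. calibration takes no time and is no camera call.
- finish_job(): hands the job in; it is judged then, once.
The state is a dict: "time": time; "q": joint angles; "joint_vel": joint speeds; "joint_torque": joint torques, N m; "tool_pos": TCP position; "tcp_rot": TCP orientation; "wrist_force": force on the tool from outside, world axes, zero at the start; "torque": the same for the moment, N m; "width": opening from 0.0 (shut) to 1.0 (fully open); "grip_force": force on a finger pad.
Only numpy, scipy, OpenCV 4.12 (cv2) and the standard library are available. Lean on these libraries where they do the work, as an engineer would, in place of code of your own. Each camera call takes 0.05 s, during which the arm holds its last target. There are 200 camera calls.

## Working session

There is one attempt and no reset: what is moved stays moved. The work goes in short steps, Python scripts to look and compute and a tool call to move; the robot and the scene stay as the last step left them, time stands still between calls to the robot, and variables do not carry over. Pictures are saved under pics/ and viewed, at most 10 in all, crops included, and the job is handed in when it is done.

Besides the shell and the picture viewer there is one more tool, called after "Emit:" by a JSON object that holds its "name" and its "arguments". step_arm: Moves the arm, as the interface text tells. Its arguments: {"type":"object","properties":{"commands":{"type":"array","items":{"type":"object","properties":{"fingers":{"type":"number"},"dx":{"type":"number"},"dy":{"type":"number"},"dz":{"type":"number"},"roll":{"type":"number"}}}},"squeeze":{"type":"number"}},"required":["commands"]}

```bash
mkdir -p pics; cat > h.py <<'E'
import numpy as np, cv2
from workcell import *
def cap(n):
    im,d=read_camera(n); c=calibration(n); return im,d,np.array(c["intrinsics"]),np.array(c["world_to_cam"]),c
def world(d,K,T):
    v,u=np.mgrid[:d.shape[0],:d.shape[1]]
    x=(u-K[0,2])/K[0,0]*d; y=(v-K[1,2])/K[1,1]*d
    P=np.stack([x,-y,-d],-1)
    return (P-T[:3,3])@T[:3,:3]
def proj(p,K,T):
    q=T[:3,:3]@np.array(p)+T[:3,3]; q=np.array([q[0],-q[1],-q[2]]); r=K@q; return r[:2]/r[2]
E
python3 - <<'E'
from h import *
for n in("top","side"):
    im,d,K,T,c=cap(n); cv2.imwrite(f"pics/{n}0.png",cv2.resize(im,(800,600))); np.savez(f"{n}0.npz",im=im,d=d,K=K,T=T)
    print(n,K.tolist(),T.round(3).tolist(),[k for k in c], {k:v for k,v in c.items() if k not in("intrinsics","world_to_cam")})
s=read_state();print(s)
E
```

```text
top [[471.40046646789534, 0.0, 264.22295139221706], [0.0, 471.40046646789534, 196.03686189787007], [0.0, 0.0, 1.0]] [[0.018, -1.0, -0.012, 0.126], [0.993, 0.017, 0.119, -0.606], [-0.118, -0.014, 0.993, -1.484], [0.0, 0.0, 0.0, 1.0]] ['intrinsics', 'world_to_cam'] {}
side [[369.0349953539696, 0.0, 250.6822861354207], [0.0, 369.0349953539696, 188.94084712691338], [0.0, 0.0, 1.0]] [[0.919, -0.394, -0.001, -0.463], [0.239, 0.558, 0.795, -0.315], [-0.313, -0.73, 0.607, -0.962], [0.0, 0.0, 0.0, 1.0]] ['intrinsics', 'world_to_cam'] {}
{'time': 0.1, 'q': array([-1.37885527e+00,  2.64691883e-01,  1.60528720e+00, -5.22201866e-05,
        1.27368726e+00, -3.68864471e-02]), 'joint_vel': array([-0.00066564, -0.00133356, -0.00239451, -0.00105864,  0.00036016,
        0.00021143]), 'joint_torque': array([ 9.56102740e-04, -5.16706574e+01, -3.68589413e+01, -2.12366035e-05,
        6.30435461e-03,  1.86400757e-05]), 'tool_pos': array([ 0.15295755, -0.65666171,  0.19235024]), 'tcp_rot': array([-3.11899968e+00, -3.58446037e-01,  3.30236895e-04]), 'wrist_force': array([ 0.00859359,  0.06616314, -0.52071998]), 'torque': array([0.01099485, 0.05879392, 0.01941821]), 'grip_force': 0.0, 'width': 1.003277484816587}
```

View pics/top0.png

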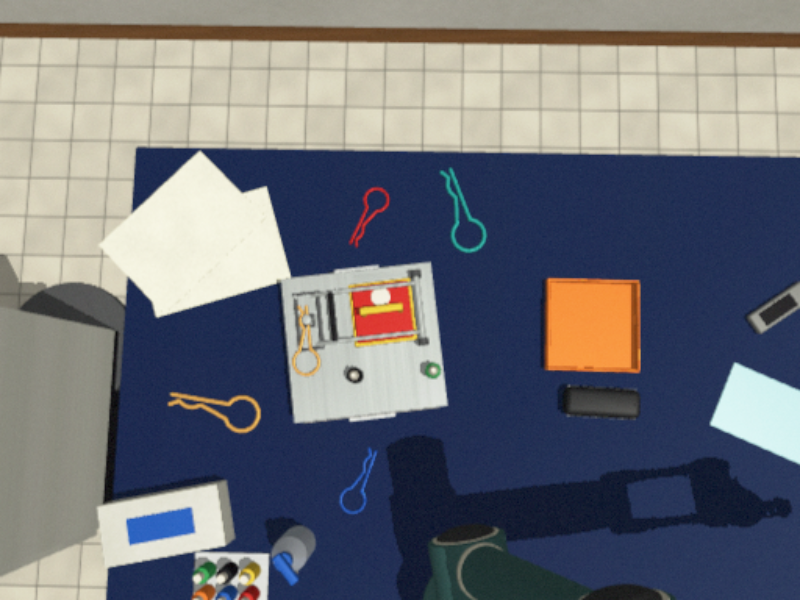

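View pics/side0.png

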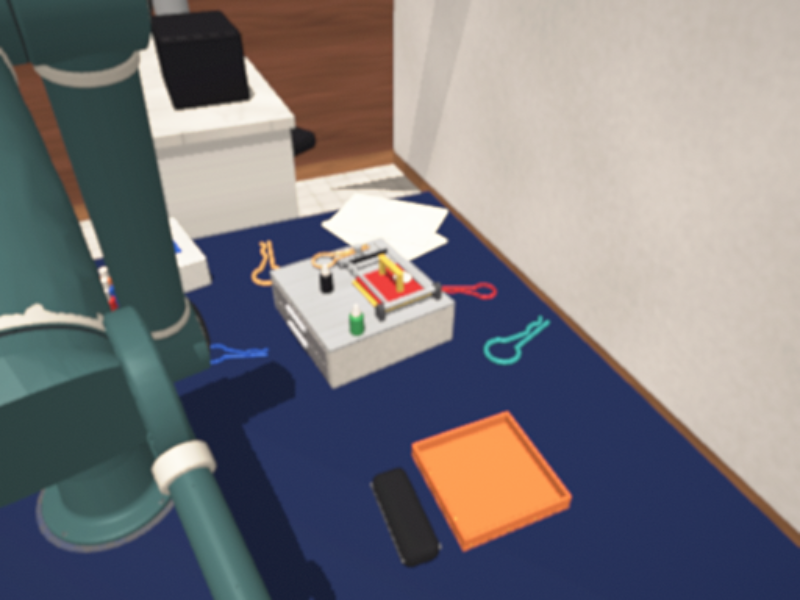

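The top picture shows the station deck with corners near (279,280), (431,262), (447,406) and (294,423). The brass clip's loop is at (305,361), the black bar at (333,317) and the tray at (592,325). The black bottle is at (353,374), the green bottle at (430,369) and the case at (602,402). The side view agrees.

```bash
python3 - <<'E'
from h import *
import itertools
z=np.load("top0.npz");im,d,K,T=[z[k] for k in("im","d","K","T")]
W=world(d,K,T); np.set_printoptions(precision=4,suppress=True)
def px(x,y): return W[int(y*.64),int(x*.64)]
print("floor z",px(300,470),"tray floor",px(592,325))
m=(np.abs(W[...,2]-.1)<.006)
m[:int(250*.64)]=0;m[int(440*.64):]=0;m[:,:int(265*.64)]=0;m[:,int(460*.64):]=0
m=cv2.morphologyEx(m.astype(np.uint8),cv2.MORPH_OPEN,np.ones((3,3)))
P=W[m>0][:,:2].astype(np.float32)
r=cv2.minAreaRect(P);print("deck rect",r,cv2.boxPoints(r))
hsv=cv2.cvtColor(im,cv2.COLOR_BGR2HSV)
def blob(name,mask,box):
    b=np.zeros_like(mask);x0,y0,x1,y1=[int(v*.64) for v in box];b[y0:y1,x0:x1]=1
    k=mask&b.astype(bool);p=W[k];v,u=np.nonzero(k)
    p=p[p[:,2]>-.02]
    rr=cv2.minAreaRect(p[:,:2].astype(np.float32));print(name,len(p),np.median(p,0),p.min(0),p.max(0),rr,"px",u.mean()/.64,v.mean()/.64)
H,S,V=hsv[...,0],hsv[...,1],hsv[...,2]
blob("tray",(H<20)&(S>120)&(V>100),(530,265,655,385))
blob("case",(V<60)&(W[...,2]>.025),(550,375,655,425))
blob("bar",(V<50),(322,285,342,345))
blob("handle",(H>22)&(H<32)&(S>120)&(W[...,2]>.145),(340,290,420,325))
blob("clip",(H>10)&(H<25)&(S>90),(285,300,325,380))
blob("lid",((H<8)|(H>172))&(S>150),(340,280,420,340))
blob("black",(W[...,2]>.12),(338,360,368,390))
blob("green",(W[...,2]>.12),(415,355,445,385))
E
```

```text
floor z [ 0.2658  0.3643 -0.0042] tray floor [ 0.5736 -0.2356  0.009 ]
deck rect ((0.5246404409408569, 0.2323097139596939), (0.28590720891952515, 0.3004609942436218), 7.666681289672852) [[0.3629 0.3621]
 [0.403  0.0644]
 [0.6864 0.1025]
 [0.6463 0.4003]]
tray 3602 [ 0.5744 -0.2396  0.0055] [ 0.4232 -0.3417 -0.008 ] [0.6755 0.1147 1.5467] ((0.5598010420799255, -0.1116625964641571), (0.21634721755981445, 0.4824782609939575), 6.949869632720947) px 592.4286854525263 324.5779254580789
case 407 [ 0.4286 -0.2407  0.0382] [ 0.3843 -0.3275  0.0251] [0.446  0.1147 1.5467] ((0.42059803009033203, -0.10622432827949524), (0.4417330324649811, 0.058544427156448364), 87.69557189941406) px 598.606418918919 399.87714987714986
bar 74 [0.5714 0.292  0.133 ] [0.5257 0.2846 0.125 ] [0.6133 0.3001 0.1408] ((0.5695314407348633, 0.29189249873161316), (0.08879541605710983, 0.007725681643933058), 6.958088397979736) px 331.56672297297297 315.9206081081081
handle 93 [0.5838 0.1971 0.1656] [0.5716 0.1586 0.1581] [0.5911 0.2324 0.1721] ((0.5829360485076904, 0.19575121998786926), (0.012668821029365063, 0.07530952244
[... 264 characters left out ...]
445652175 343.58016304347825
lid 734 [0.5714 0.1901 0.12  ] [0.4232 0.1147 0.1069] [0.6336 0.2557 1.5467] ((0.5211430788040161, 0.18649303913116455), (0.21626484394073486, 0.11038199067115784), 9.2051362991333) px 382.2356096730245 313.662295640327
black 84 [0.4558 0.2422 0.1449] [0.4232 0.1147 0.1213] [0.4695 0.2583 1.5467] ((0.44776323437690735, 0.18561160564422607), (0.14745381474494934, 0.027746498584747314), 81.57051849365234) px 354.2596726190476 375.4836309523809
green 79 [0.4662 0.0949 0.146 ] [0.4232 0.0827 0.13  ] [0.4809 0.1147 1.5467] ((0.451562762260437, 0.09769107401371002), (0.026815738528966904, 0.06042078137397766), 82.93094635009766) px 432.31803797468353 370.47072784810126
```

```bash
cat >> h.py <<'E'
from scipy.spatial.transform import Rotation as R
O=np.array([.5828,.195]); a=np.radians(7.67); EX=np.array([np.sin(a),-np.cos(a)]); EY=np.array([np.cos(a),np.sin(a)])
def s2w(sx,sy): return O+sx*EX+sy*EY
def w2s(p): r=np.array(p[:2])-O; return np.array([r@EX,r@EY])
def go(xy,z,psi):
    s=read_state(); M=R.from_rotvec(s["tcp_rot"]).as_matrix()
    dv=M.T@(np.array([*xy,z])-s["tool_pos"]); y=np.degrees(np.arctan2(M[1,0],M[0,0]))
    return dv.round(4), round(y-psi,2)
E
python3 - <<'E'
from h import *
z=np.load("top0.npz");im,d,K,T=[z[k] for k in("im","d","K","T")]
W=world(d,K,T); np.set_printoptions(precision=4,suppress=True)
h=cv2.cvtColor(im,cv2.COLOR_BGR2HSV); D=(d>0)
k=(h[...,0]<20)&(h[...,1]>120)&D&(W[...,1]<-.1)&(W[...,1]>-.4)&(W[...,0]>.45)&(W[...,0]<.7)
print("tray",cv2.minAreaRect(W[k][:,:2].astype(np.float32)))
kk=k&(np.abs(W[...,2]-.005)<.006);print("floor",cv2.minAreaRect(W[kk][:,:2].astype(np.float32)),W[kk].mean(0))
# loop: brass px, expected points
print("deck z",np.median(W[(np.abs(W[...,2]-.1)<.01)&(W[...,1]>0.07)][:,2]))
dk=D.copy()
k=(h[...,0]>10)&(h[...,0]<25)&(h[...,1]>90)
k[:int(300*.64)]=0;k[int(380*.64):]=0;k[:,:int(285*.64)]=0;k[:,int(325*.64):]=0
v,u=np.nonzero(k);lo=v>int(345*.64)
e=cv2.minEnclosingCircle(np.stack([u,v],1)[lo].astype(np.float32));print("loop px",e,"pred",proj([*s2w(-.159,-.08),.113],K,T),"px/m",471/1.37)
print("stud",s2w(-.148,0),"loop",s2w(-.159,-.08),"bar",s2w(-.097,0))
print("loop go",go(s2w(-.159,-.08),.25,7.67)); print("way",go([.5,-.25],.25,7.67))
E
```

```text
tray ((0.5762963891029358, -0.24019229412078857), (0.19948261976242065, 0.1984567940235138), 88.88793182373047)
floor ((0.5774189233779907, -0.23900794982910156), (0.19612430036067963, 0.19436633586883545), 89.71674346923828) [ 0.5738 -0.2373  0.0049]
deck z 0.10044831551126783
loop px ((195.35714721679688, 230.07142639160156), 10.063674926757812) pred [195.614  231.4652] px/m 343.7956204379562
stud [0.563  0.3417] loop [0.4823 0.3419] bar [0.5699 0.2911]
loop go (array([ 0.5473, -0.8979, -0.0558]), np.float64(5.44))
way (array([ 0.4302, -0.3175, -0.057 ]), np.float64(5.44))
```

Emit:
{"name": "step_arm", "arguments": {"commands": [{"fingers":1,"dx":0.05,"dy":-0.037,"dz":-0.03,"roll":1},{"fingers":1,"dx":0.1,"dy":-0.074,"dz":-0.057,"roll":2},{"fingers":1,"dx":0.15,"dy":-0.111,"dz":-0.057,"roll":3},{"fingers":1,"dx":0.2,"dy":-0.148,"dz":-0.057,"roll":4},{"fingers":1,"dx":0.25,"dy":-0.185,"dz":-0.057,"roll":5},{"fingers":1,"dx":0.3,"dy":-0.222,"dz":-0.057,"roll":5.44},{"fingers":1,"dx":0.35,"dy":-0.26,"dz":-0.057,"roll":5.44},{"fingers":1,"dx":0.39,"dy":-0.3,"dz":-0.057,"roll":5.44}]}}

```text
time: 1.1
tool_pos: [0.4636, -0.2784, 0.2501]
tcp_rot: [-3.134, -0.21, 0.0]
wrist_force: [-0.1, -0.4, 0.4]
width: 0.003
grip_force: 0.0
```

```bash
python3 -c "
from h import *
print(go([.4835,.342],.25,7.67),read_state()['q'])"
```

```text
(array([ 1.024e-01, -6.122e-01,  3.000e-04]), np.float64(-0.01)) [-5.86883626e-01 -2.19206698e-02  1.81851701e+00  7.43314721e-05
  1.34526114e+00  8.50147524e-01]
```

Emit:
{"name": "step_arm", "arguments": {"commands": [{"fingers":1,"dx":0.01,"dy":-0.055},{"fingers":1,"dx":0.02,"dy":-0.11},{"fingers":1,"dx":0.03,"dy":-0.165},{"fingers":1,"dx":0.04,"dy":-0.22},{"fingers":1,"dx":0.05,"dy":-0.275},{"fingers":1,"dx":0.06,"dy":-0.33},{"fingers":1,"dx":0.07,"dy":-0.385},{"fingers":1,"dx":0.08,"dy":-0.44}]}}

```text
invalid input
```

```bash
python3 -c "
from h import *
print(go([.4835,.342],.17,7.67),read_state()['q'])"
```

```text
(array([ 0.1025, -0.6122,  0.0803]), np.float64(-0.01)) [-5.86883626e-01 -2.19206698e-02  1.81851701e+00  7.43314721e-05
  1.34526114e+00  8.50147524e-01]
```

Emit:
{"name": "step_arm", "arguments": {"commands": [{"fingers":1,"dx":0.01,"dy":-0.055,"dz":0,"roll":0},{"fingers":1,"dx":0.02,"dy":-0.11,"dz":0,"roll":0},{"fingers":1,"dx":0.03,"dy":-0.165,"dz":0,"roll":0},{"fingers":1,"dx":0.04,"dy":-0.22,"dz":0,"roll":0},{"fingers":1,"dx":0.05,"dy":-0.275,"dz":0,"roll":0},{"fingers":1,"dx":0.06,"dy":-0.33,"dz":0,"roll":0},{"fingers":1,"dx":0.07,"dy":-0.385,"dz":0,"roll":0},{"fingers":1,"dx":0.08,"dy":-0.44,"dz":0,"roll":0}]}}

```text
time: 2.1
tool_pos: [0.4827, 0.1683, 0.2503]
tcp_rot: [3.134, 0.21, -0.0]
wrist_force: [1.2, -0.4, -0.4]
width: -0.0
grip_force: 0.0
```

```bash
python3 -c "
from h import *
print(go([.4835,.342],.17,7.67),read_state()['q'])"
```

```text
(array([ 0.024 , -0.1721,  0.0802]), np.float64(0.0)) [ 2.86808999e-01 -8.05208279e-02  1.87412579e+00 -1.63092050e-04
  1.34821488e+00  1.72368851e+00]
```

Emit:
{"name": "step_arm", "arguments": {"commands": [{"fingers":1,"dx":0.008,"dy":-0.057,"dz":0,"roll":0},{"fingers":1,"dx":0.016,"dy":-0.114,"dz":0,"roll":0},{"fingers":1,"dx":0.024,"dy":-0.16,"dz":0.02,"roll":0},{"fingers":1,"dx":0.024,"dy":-0.172,"dz":0.05,"roll":0},{"fingers":1,"dx":0.024,"dy":-0.172,"dz":0.08,"roll":0},{"fingers":1,"dx":0.024,"dy":-0.172,"dz":0.08,"roll":0}]}}

```text
time: 2.85
tool_pos: [0.4814, 0.3389, 0.1668]
tcp_rot: [3.131, 0.211, -0.01]
wrist_force: [-0.0, -0.2, 0.3]
width: 0.002
grip_force: 0.0
```

```bash
python3 -c "
from h import *
print(go([.4835,.342],.106,7.67))
im,d,K,T,c=cap('top'); u,v=[int(t) for t in proj([.4835,.342,.113],K,T)]
print(proj([.4835,.342,.113],K,T))
cv2.imwrite('pics/a.png',cv2.resize(im[v-45:v+45,u-50:u+70],None,fx=5,fy=5,interpolation=2))
im,d,K,T,c=cap('side'); u,v=[int(t) for t in proj([.4835,.342,.113],K,T)]; print(u,v)
cv2.imwrite('pics/b.png',cv2.resize(im[v-45:v+45,u-50:u+70],None,fx=5,fy=5,interpolation=2))"
```

```text
(array([ 0.0029, -0.003 ,  0.0608]), np.float64(0.03))
[195.59529937 231.06756094]
207 165
```

View pics/a.png

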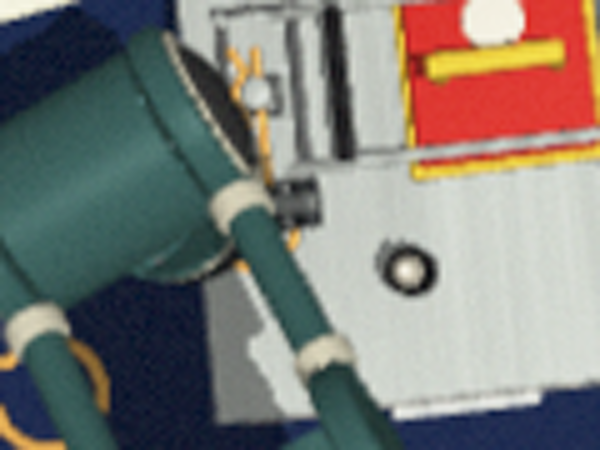

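View pics/b.png

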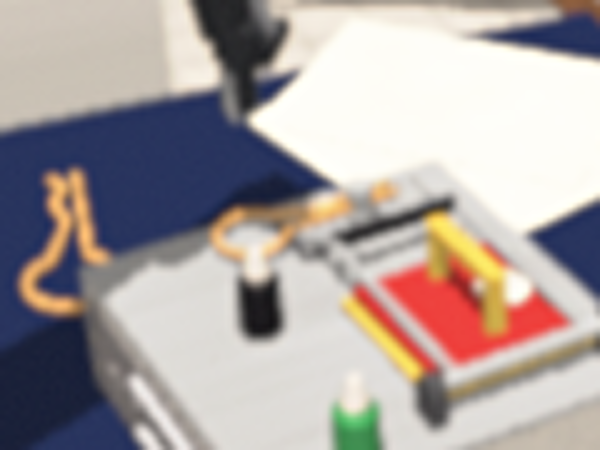

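Top crop: the wrist hides most of the loop. Side crop: the loop is centred at about (252,230), against a predicted (250,225), and the shut fingertip at (235,115) is above it. The estimate holds, so I'll descend.

Emit:
{"name": "step_arm", "arguments": {"commands": [{"fingers":1,"dx":0.0,"dy":0.0,"dz":0.0,"roll":0},{"fingers":1,"dx":0.0,"dy":0.0,"dz":0.015,"roll":0},{"fingers":1,"dx":0.0,"dy":0.0,"dz":0.03,"roll":0},{"fingers":1,"dx":0.0,"dy":0.0,"dz":0.045,"roll":0},{"fingers":1,"dx":0.0,"dy":0.0,"dz":0.06,"roll":0},{"fingers":1,"dx":0.0,"dy":0.0,"dz":0.063,"roll":0},{"fingers":1,"dx":0,"dy":0,"dz":0.063,"roll":0}]}}

```text
time: 3.82
tool_pos: [0.4839, 0.3402, 0.1072]
tcp_rot: [3.134, 0.21, -0.001]
wrist_force: [-0.2, -0.6, -0.3]
width: -0.001
grip_force: 0.0
```

```bash
python3 -c "
from h import *
print(go([.4835,.342],.106,7.67),w2s(read_state()['tool_pos']))"
```

```text
(array([-0.0002, -0.0019,  0.0012]), np.float64(0.0)) [-0.1570534  -0.07864072]
```

Emit:
{"name": "step_arm", "arguments": {"commands": [{"fingers":1,"dx":-0.008,"dy":-0.002,"dz":0.0,"roll":0},{"fingers":1,"dx":-0.016,"dy":-0.002,"dz":0.0,"roll":0},{"fingers":1,"dx":-0.026,"dy":-0.002,"dz":0.0,"roll":0},{"fingers":1,"dx":-0.036,"dy":-0.002,"dz":0.0,"roll":0},{"fingers":1,"dx":-0.048,"dy":-0.002,"dz":0.0,"roll":0},{"fingers":1,"dx":-0.06,"dy":-0.002,"dz":0.0,"roll":0},{"fingers":1,"dx":-0.07,"dy":-0.002,"dz":0.0,"roll":0},{"fingers":1,"dx":-0.075,"dy":-0.002,"dz":0.0,"roll":0}]}}

```text
time: 4.82
tool_pos: [0.4087, 0.3321, 0.1076]
tcp_rot: [3.134, 0.211, -0.0]
wrist_force: [-0.1, 0.0, -0.5]
width: -0.003
grip_force: 0.0
```

Emit:
{"name": "step_arm", "arguments": {"commands": [{"fingers":1,"dx":-0.01,"dy":0,"dz":0.0,"roll":0},{"fingers":1,"dx":-0.02,"dy":0,"dz":0.0,"roll":0},{"fingers":1,"dx":-0.03,"dy":0,"dz":0.0,"roll":0},{"fingers":1,"dx":-0.033,"dy":0,"dz":0.0,"roll":0},{"fingers":1,"dx":-0.025,"dy":0,"dz":0.0,"roll":0},{"fingers":1,"dx":-0.025,"dy":0,"dz":-0.03,"roll":0},{"fingers":1,"dx":-0.025,"dy":0,"dz":-0.07,"roll":0},{"fingers":1,"dx":-0.025,"dy":0,"dz":-0.1,"roll":0}]}}

```text
time: 5.82
tool_pos: [0.3861, 0.3294, 0.2095]
tcp_rot: [-3.134, -0.209, -0.003]
wrist_force: [-0.0, 1.2, -0.1]
width: -0.004
grip_force: 0.0
```

```bash
python3 -c "
from h import *
s=read_state();print(w2s(s['tool_pos']),s['q'])
im,d,K,T,c=cap('side'); u,v=[int(t) for t in proj([.44,.33,.113],K,T)]; print(u,v)
cv2.imwrite('pics/c.png',cv2.resize(im[v-55:v+45,u-60:u+70],None,fx=5,fy=5,interpolation=2))
print(go(s2w(-.097,0),.22,7.67))"
```

```text
[-0.15940516 -0.17701725] [ 6.57313377e-01 -6.79356798e-02  1.93693215e+00 -1.92302567e-04
  1.27043791e+00  2.09465919e+00]
196 170
(array([ 0.1749,  0.0636, -0.0049]), np.float64(-0.02))
```

View pics/c.png

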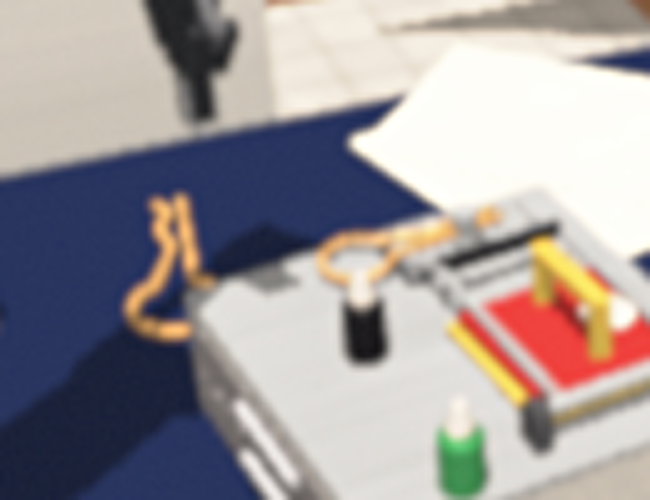

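The clip has not moved: the loop is still at about (357,258) in the crop. The fingers rode over the wire, so I'll go deeper and watch the force.

```bash
python3 -c "
from h import *
print(go(s2w(-.159,-.08),.112,7.67))"
```

```text
(array([0.094 , 0.0021, 0.1028]), np.float64(-0.02))
```

Emit:
{"name": "step_arm", "arguments": {"commands": [{"fingers":1,"dx":0.045,"dy":0,"dz":0,"roll":0},{"fingers":1,"dx":0.094,"dy":0,"dz":0,"roll":0},{"fingers":1,"dx":0.094,"dy":0,"dz":0.04,"roll":0},{"fingers":1,"dx":0.094,"dy":0,"dz":0.08,"roll":0},{"fingers":1,"dx":0.094,"dy":0,"dz":0.1,"roll":0},{"fingers":1,"dx":0.094,"dy":0,"dz":0.106,"roll":0},{"fingers":1,"dx":0.094,"dy":0,"dz":0.109,"roll":0},{"fingers":1,"dx":0.094,"dy":0,"dz":0.109,"roll":0}]}}

```text
time: 6.88
tool_pos: [0.4788, 0.3421, 0.1001]
tcp_rot: [-3.133, -0.21, -0.004]
wrist_force: [0.5, -0.4, 0.3]
width: 0.001
grip_force: 0.0
```

Emit:
{"name": "step_arm", "arguments": {"commands": [{"fingers":1,"dx":0,"dy":0,"dz":0.002,"roll":0},{"fingers":1,"dx":0,"dy":0,"dz":0.003,"roll":0},{"fingers":1,"dx":0,"dy":0,"dz":0.003,"roll":0}]}}

```text
time: 7.25
tool_pos: [0.4779, 0.3415, 0.0958]
tcp_rot: [-3.134, -0.21, -0.0]
wrist_force: [-0.1, -0.2, -0.7]
width: 0.002
grip_force: 0.0
```

```bash
python3 -c "
from h import *
s=read_state();print(w2s(s['tool_pos']),s['tool_pos'],s['wrist_force'])
im,d,K,T,c=cap('side'); u,v=[int(t) for t in proj([.48,.342,.113],K,T)]; print(u,v)
cv2.imwrite('pics/d.png',cv2.resize(im[v-35:v+25,u-40:u+40],None,fx=8,fy=8,interpolation=2))"
```

```text
[-0.15914485 -0.08444072] [0.47787412 0.34145094 0.09580404] [-0.0641097  -0.20540732 -0.69563881]
206 166
```

View pics/d.png

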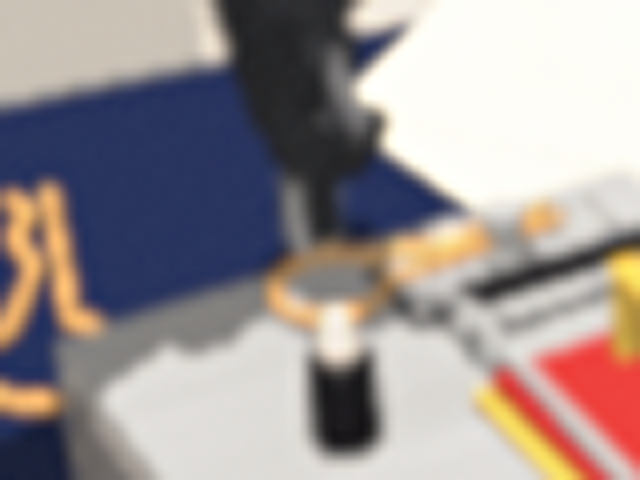

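Side crop: the fingertip ends at (310,248), at the loop's far edge, and does not cover the wire. It also shows no contact at a reported z of 0.096. I'll measure the fingertip in depth.

```bash
python3 - <<'E'
from h import *
np.set_printoptions(precision=4,suppress=True)
s=read_state(); im,d,K,T,c=cap('side'); W=world(d,K,T)
print(proj(s['tool_pos'],K,T), "b",proj([.4814,.3389,.1668],K,T))
for v in range(150,172,2): print(v,[(W[v,u]*1000).astype(int).tolist() if d[v,u]>0 else 0 for u in (202,204,206,208)],im[v,204],im[v,207])
E
```

```text
[205.9145 170.3139] b [205.5923 153.2568]
150 [[467, 327, 189], [469, 309, 199], [472, 297, 204], [477, 292, 206]] [44 41 41] [40 38 38]
152 [[466, 329, 180], [469, 312, 189], [472, 298, 197], [481, 308, 188]] [46 44 43] [40 37 37]
154 [[467, 336, 168], [469, 315, 179], [479, 327, 170], [556, 581, 6]] [61 60 61] [55 47 45]
156 [[467, 336, 160], [472, 327, 164], [479, 327, 162], [489, 339, 153]] [71 71 72] [55 46 45]
158 [[466, 334, 154], [471, 328, 156], [478, 329, 153], [487, 336, 147]] [84 84 85] [48 43 41]
160 [[466, 339, 142], [471, 331, 146], [478, 331, 144], [486, 335, 139]] [102 103 105] [64 67 72]
162 [[515, 535, 3], [478, 360, 118], [486, 362, 115], [493, 362, 113]] [107 124 143] [ 92 125 155]
164 [[470, 360, 112], [482, 377, 99], [487, 369, 102], [493, 365, 103]] [106 127 148] [114 127 138]
166 [[470, 362, 102], [476, 358, 103], [484, 360, 100], [489, 351, 104]] [126 127 128] [125 127 128]
168 [[467, 353, 100], [472, 342, 106], [479, 342, 104], [486, 341, 103]] [147 161 177] [153 161 171]
170 [[459, 325, 111], [465, 318, 115], [452, 245, 163], [458, 242, 164]] [131 188 233] [224 238 247]
```

Emit:
{"name": "step_arm", "arguments": {"commands": [{"fingers":1,"dx":0.002,"dy":0,"dz":0.008,"roll":0},{"fingers":1,"dx":0.005,"dy":0,"dz":0.016,"roll":0},{"fingers":1,"dx":0.005,"dy":0,"dz":0.022,"roll":0},{"fingers":1,"dx":0.005,"dy":0,"dz":0.022,"roll":0}]}}

```text
time: 7.85
tool_pos: [0.4821, 0.3415, 0.0724]
tcp_rot: [3.134, 0.21, -0.003]
wrist_force: [0.0, 0.2, 0.4]
width: -0.002
grip_force: 0.0
```

```bash
python3 - <<'E'
from h import *
np.set_printoptions(precision=4,suppress=True)
s=read_state(); im,d,K,T,c=cap('side'); W=world(d,K,T)
print(s['tool_pos'],s['wrist_force'],s['tcp_rot'])
for v in range(154,174,1): print(v,[(W[v,u]*1000).astype(int).tolist() if d[v,u]>0 else 0 for u in (203,205,207,209)],im[v,204],im[v,207])
E
```

```text
[0.4821 0.3415 0.0724] [0.0461 0.1807 0.3573] [ 3.1335  0.2098 -0.003 ]
154 [[470, 332, 169], [474, 321, 175], [474, 297, 189], 0] [43 41 41] [43 41 41]
155 [[469, 329, 167], [475, 327, 167], [475, 299, 183], [478, 286, 190]] [43 42 42] [43 41 42]
156 [[470, 335, 160], [472, 316, 170], [475, 302, 178], [480, 294, 182]] [43 40 40] [44 42 41]
157 [[469, 333, 157], [472, 316, 167], [474, 299, 176], [481, 298, 175]] [48 45 43] [43 41 40]
158 [[471, 339, 149], [472, 316, 163], [475, 303, 169], [484, 312, 162]] [60 58 58] [41 39 38]
159 [[469, 336, 147], [475, 331, 149], [475, 306, 163], [488, 328, 147]] [85 84 85] [41 39 38]
160 [[470, 339, 142], [475, 331, 145], [482, 332, 143], [487, 325, 146]] [108 108 110] [41 40 39]
161 [[470, 341, 136], [475, 331, 141], [481, 329, 141], [488, 329, 139]] [121 122 123] [42 40 40]
162 [[470, 343, 131], [476, 337, 133], [481, 329, 136], [486, 323, 139]] [126 128 130] [42 40 39]
163 [[471, 347, 124], [475, 334, 131], [480, 329, 133], [489, 333, 128]] [127 130 133] [43 41 41]
164 [[469, 343, 123], [474, 331, 129], [479, 326, 130], [487, 329, 127]] [125 12
[... 206 characters left out ...]
 79 80]
167 [[472, 357, 101], 0, [484, 346, 104], [491, 346, 103]] [135 137 139] [110 112 114]
168 [[468, 343, 106], [476, 344, 103], [483, 343, 102], [488, 337, 105]] [144 158 173] [149 157 165]
169 [[463, 323, 116], [470, 322, 115], [456, 247, 165], [482, 317, 115]] [142 182 222] [194 212 229]
170 [[463, 327, 109], [468, 318, 113], [455, 242, 165], [462, 243, 162]] [127 185 232] [221 237 246]
171 [[463, 329, 104], [470, 325, 104], [453, 237, 165], [461, 243, 159]] [130 169 210] [226 237 245]
172 [[462, 323, 104], [468, 320, 104], [452, 235, 163], [459, 236, 160]] [157 169 184] [226 236 244]
173 [[460, 318, 103], [448, 246, 153], [453, 238, 157], [459, 236, 156]] [184 188 192] [227 237 245]
```

The fingers' real ends are about 42 mm above the reported TCP, so I'll keep that offset in the helper.

Emit:
{"name": "step_arm", "arguments": {"commands": [{"fingers":1,"dx":0,"dy":0,"dz":0.004,"roll":0},{"fingers":1,"dx":0,"dy":0,"dz":0.008,"roll":0},{"fingers":1,"dx":0,"dy":0,"dz":0.01,"roll":0},{"fingers":1,"dx":0,"dy":0,"dz":0.01,"roll":0}]}}

```text
time: 8.4
tool_pos: [0.4826, 0.342, 0.0634]
tcp_rot: [3.134, 0.21, -0.001]
wrist_force: [-0.1, -1.0, 0.8]
width: 0.001
grip_force: 0.0
```

```bash
python3 - <<'E'
from h import *
np.set_printoptions(precision=4,suppress=True)
s=read_state(); im,d,K,T,c=cap('side'); W=world(d,K,T)
print(s['tool_pos'],s['wrist_force'],s['tcp_rot'])
for v in range(164,174,1): print(v,[(W[v,u]*1000).astype(int).tolist() if d[v,u]>0 else 0 for u in (203,205,207,209)],im[v,204],im[v,207])
E
```

```text
[0.4826 0.342  0.0634] [-0.064  -1.0245  0.8197] [ 3.1344  0.2102 -0.0005]
164 [[470, 344, 122], [474, 335, 126], [479, 327, 130], [487, 330, 126]] [123 127 132] [45 43 43]
165 [[469, 342, 119], [474, 333, 123], [477, 320, 131], [487, 330, 122]] [124 129 132] [48 46 47]
166 [[470, 347, 112], [473, 333, 119], [480, 330, 119], [486, 326, 120]] [127 128 130] [51 49 49]
167 [[469, 345, 109], [473, 332, 116], [479, 329, 116], [486, 327, 115]] [133 135 138] [63 64 65]
168 [[470, 348, 102], [473, 333, 111], [480, 333, 109], [488, 338, 104]] [146 160 175] [118 127 136]
169 [[463, 324, 115], [469, 322, 115], [457, 250, 163], [483, 318, 113]] [144 185 225] [185 204 222]
170 [[462, 322, 112], [469, 320, 112], [455, 241, 166], [462, 243, 163]] [131 187 233] [220 237 246]
171 [[464, 330, 103], [470, 326, 104], [455, 243, 161], [461, 242, 160]] [130 170 211] [226 238 246]
172 [[462, 324, 103], [469, 324, 101], [454, 240, 159], [461, 241, 156]] [157 169 184] [227 237 244]
173 [[461, 322, 100], [449, 250, 150], [453, 237, 157], [460, 240, 153]] [185 190 194] [227 237 245]
```

Tip is at about 0.105, below the wire's top and inside the loop. Pulling.

Emit:
{"name": "step_arm", "arguments": {"commands": [{"fingers":1,"dx":-0.006,"dy":0,"dz":0.0,"roll":0},{"fingers":1,"dx":-0.012,"dy":0,"dz":0.0,"roll":0},{"fingers":1,"dx":-0.018,"dy":0,"dz":0.0,"roll":0},{"fingers":1,"dx":-0.022,"dy":0,"dz":0.0,"roll":0}]}}

```text
time: 8.95
tool_pos: [0.4632, 0.3399, 0.0647]
tcp_rot: [-3.133, -0.211, -0.009]
wrist_force: [8.1, 1.1, -0.1]
width: 0.002
grip_force: 4.0
```

Emit:
{"name": "step_arm", "arguments": {"commands": [{"fingers":1,"dx":-0.01,"dy":0,"dz":0.0,"roll":0},{"fingers":1,"dx":-0.022,"dy":0,"dz":0.0,"roll":0},{"fingers":1,"dx":-0.034,"dy":0,"dz":0.0,"roll":0},{"fingers":1,"dx":-0.046,"dy":0,"dz":0.0,"roll":0},{"fingers":1,"dx":-0.058,"dy":0,"dz":0.0,"roll":0},{"fingers":1,"dx":-0.07,"dy":0,"dz":0.0,"roll":0},{"fingers":1,"dx":-0.082,"dy":0,"dz":0.0,"roll":0},{"fingers":1,"dx":-0.084,"dy":0,"dz":0.0,"roll":0}]}}

```text
time: 9.95
tool_pos: [0.3767, 0.3277, 0.0635]
tcp_rot: [3.134, 0.211, -0.001]
wrist_force: [0.2, -0.4, 0.1]
width: 0.002
grip_force: 0.1
```

```bash
python3 - <<'E'
from h import *
np.set_printoptions(precision=4,suppress=True)
print(w2s(read_state()['tool_pos']))
for n in("side","top"):
    im,d,K,T,c=cap(n); W=world(d,K,T); h=cv2.cvtColor(im,cv2.COLOR_BGR2HSV)
    k=(h[...,0]>10)&(h[...,0]<25)&(h[...,1]>90)&(d>0)&(abs(W[...,2]-.113)<.018)&(W[...,1]>.25)&(W[...,0]<.7)
    P=W[k]; S=(P[:,:2]-O)@np.stack([EX,EY],1); print(n,len(P),S.min(0) if len(P) else 0,S.max(0) if len(P) else 0)
E
```

```text
[-0.159  -0.1865]
side 98 [-0.1772 -0.2042] [-0.1295 -0.0699]
top 145 [-0.167  -0.1755] [-0.0482  0.0633]
```

The clip is out: its tip is at station y of about -70 mm, and it lies level on the deck. Next is the bar.

Emit:
{"name": "step_arm", "arguments": {"commands": [{"fingers":1,"dx":0.008,"dy":0,"dz":-0.005,"roll":0},{"fingers":1,"dx":0.008,"dy":0,"dz":-0.04,"roll":0},{"fingers":1,"dx":0.008,"dy":0,"dz":-0.09,"roll":0},{"fingers":0.34,"dx":0.05,"dy":0.02,"dz":-0.11,"roll":0},{"fingers":0.34,"dx":0.1,"dy":0.04,"dz":-0.11,"roll":0},{"fingers":0.34,"dx":0.15,"dy":0.06,"dz":-0.11,"roll":0},{"fingers":0.34,"dx":0.187,"dy":0.062,"dz":-0.11,"roll":0},{"fingers":0.34,"dx":0.187,"dy":0.062,"dz":-0.11,"roll":0}]}}

```text
time: 11.05
tool_pos: [0.5747, 0.2908, 0.1734]
tcp_rot: [-3.135, -0.206, -0.001]
wrist_force: [0.0, 0.2, 0.7]
width: 0.333
grip_force: 0.0
```

```bash
python3 - <<'E'
from h import *
np.set_printoptions(precision=4,suppress=True)
s=read_state();print(w2s(s['tool_pos']),s['tool_pos'],s['width'])
print(go(s2w(-.097,0),.066,7.67))
im,d,K,T,c=cap("side");W=world(d,K,T);u,v=[int(t) for t in proj([*s2w(-.097,0),.15],K,T)]
cv2.imwrite('pics/e.png',cv2.resize(im[v-45:v+30,u-50:u+50],None,fx=8,fy=8,interpolation=2)); print(u,v)
E
```

```text
[-0.096   0.0048] [0.5747 0.2908 0.1734] 0.33282254812316675
(array([-0.0049, -0.001 ,  0.1074]), np.float64(-0.15))
234 158
```

View pics/e.png

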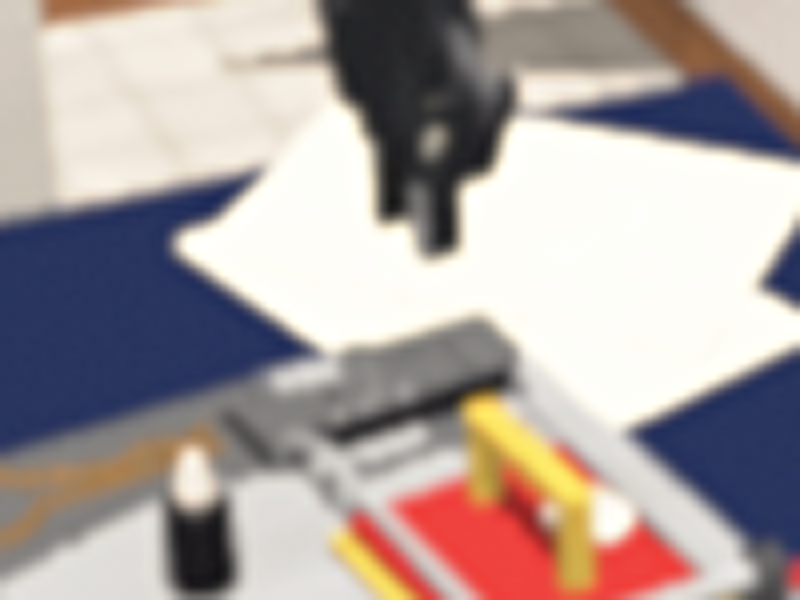

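The fingertips at (390,215) and (435,250) straddle the bar line, which runs from (335,430) to (500,385). Descending.

Emit:
{"name": "step_arm", "arguments": {"commands": [{"fingers":0.34,"dx":-0.005,"dy":-0.001,"dz":0.02,"roll":0},{"fingers":0.34,"dx":-0.005,"dy":-0.001,"dz":0.05,"roll":0},{"fingers":0.34,"dx":-0.005,"dy":-0.001,"dz":0.07,"roll":0},{"fingers":0.34,"dx":-0.005,"dy":-0.001,"dz":0.085,"roll":0},{"fingers":0.34,"dx":-0.005,"dy":-0.001,"dz":0.095,"roll":0},{"fingers":0.34,"dx":-0.005,"dy":-0.001,"dz":0.103,"roll":0},{"fingers":0.34,"dx":-0.005,"dy":-0.001,"dz":0.106,"roll":0},{"fingers":0.34,"dx":-0.005,"dy":-0.001,"dz":0.106,"roll":0}]}}

```text
time: 12.1
tool_pos: [0.5665, 0.2918, 0.0679]
tcp_rot: [-3.134, -0.21, -0.001]
wrist_force: [-0.6, -0.1, 0.1]
width: 0.328
grip_force: 0.0
```

Emit:
{"name": "step_arm", "arguments": {"commands": [{"fingers":0.7,"dx":0,"dy":0,"dz":0,"roll":0},{"fingers":1,"dx":0,"dy":0,"dz":0,"roll":0},{"fingers":1,"dx":0,"dy":0,"dz":0,"roll":0}], "squeeze": 40}}

```text
time: 12.48
tool_pos: [0.567, 0.2902, 0.0683]
tcp_rot: [3.132, 0.21, 0.001]
wrist_force: [0.5, -5.7, 2.3]
width: 0.123
grip_force: 38.9
```

```bash
python3 - <<'E'
from h import *
np.set_printoptions(precision=4,suppress=True)
s=read_state();p=s['tool_pos'];print(w2s(p),p,s['width'],s['wrist_force'])
# arc in tool deltas (dy=+station x, dz down)
for t in np.arange(0,66,3):
    t0=np.arctan2(.003,.169);b=lambda q:np.array([-.169*np.cos(q+t0),.169*np.sin(q+t0)])
    D=b(np.radians(t))-b(0);print(t,D.round(4))
E
```

```text
[-0.0964 -0.003 ] [0.567  0.2902 0.0683] 0.12311519013339844 [ 0.4964 -5.6505  2.2559]
0 [0. 0.]
3 [0.0004 0.0088]
6 [0.0012 0.0176]
9 [0.0025 0.0264]
12 [0.0043 0.0351]
15 [0.0065 0.0436]
18 [0.0092 0.0521]
21 [0.0123 0.0604]
24 [0.0158 0.0685]
27 [0.0198 0.0764]
30 [0.0241 0.0841]
33 [0.0289 0.0915]
36 [0.034  0.0987]
39 [0.0395 0.1057]
42 [0.0454 0.1123]
45 [0.0516 0.1186]
48 [0.0581 0.1246]
51 [0.065  0.1302]
54 [0.0721 0.1355]
57 [0.0795 0.1403]
60 [0.0871 0.1448]
63 [0.0949 0.1489]
```

Emit:
{"name": "step_arm", "arguments": {"commands": [{"fingers":1,"dx":0,"dy":0.0,"dz":-0.009,"roll":0},{"fingers":1,"dx":0,"dy":0.001,"dz":-0.018,"roll":0},{"fingers":1,"dx":0,"dy":0.0025,"dz":-0.0265,"roll":0},{"fingers":1,"dx":0,"dy":0.0045,"dz":-0.035,"roll":0},{"fingers":1,"dx":0,"dy":0.0065,"dz":-0.0435,"roll":0},{"fingers":1,"dx":0,"dy":0.009,"dz":-0.052,"roll":0},{"fingers":1,"dx":0,"dy":0.0125,"dz":-0.0605,"roll":0},{"fingers":1,"dx":0,"dy":0.016,"dz":-0.0685,"roll":0}]}}

```text
time: 13.48
tool_pos: [0.5688, 0.2759, 0.1362]
tcp_rot: [-3.134, -0.21, -0.001]
wrist_force: [5.3, -0.8, -8.8]
width: 0.122
grip_force: 38.9
```

Emit:
{"name": "step_arm", "arguments": {"commands": [{"fingers":1,"dx":0,"dy":0.004,"dz":-0.008,"roll":0},{"fingers":1,"dx":0,"dy":0.0085,"dz":-0.0155,"roll":0},{"fingers":1,"dx":0,"dy":0.013,"dz":-0.023,"roll":0},{"fingers":1,"dx":0,"dy":0.018,"dz":-0.03,"roll":0},{"fingers":1,"dx":0,"dy":0.0235,"dz":-0.037,"roll":0},{"fingers":1,"dx":0,"dy":0.0295,"dz":-0.044,"roll":0},{"fingers":1,"dx":0,"dy":0.036,"dz":-0.05,"roll":0},{"fingers":1,"dx":0,"dy":0.0425,"dz":-0.056,"roll":0}]}}

```text
time: 14.48
tool_pos: [0.5741, 0.2366, 0.194]
tcp_rot: [-3.129, -0.21, -0.003]
wrist_force: [1.1, 6.8, -3.4]
width: 0.125
grip_force: 38.9
```

```bash
python3 - <<'E'
from h import *
np.set_printoptions(precision=4,suppress=True)
s=read_state();p=s['tool_pos'];print(w2s(p),p,s['width'],s['wrist_force'],s['torque'])
im,d,K,T,c=cap("side");u,v=[int(t) for t in proj([*s2w(-.06,0),.22],K,T)]
cv2.imwrite('pics/f.png',cv2.resize(im[v-50:v+40,u-60:u+60],None,fx=6,fy=6,interpolation=2)); print(u,v)
E
```

```text
[-0.0424 -0.003 ] [0.5741 0.2366 0.194 ] 0.12516303833250467 [ 1.1031  6.8203 -3.3541] [ 1.2235 -0.2678 -0.0315]
239 145
```

View pics/f.png

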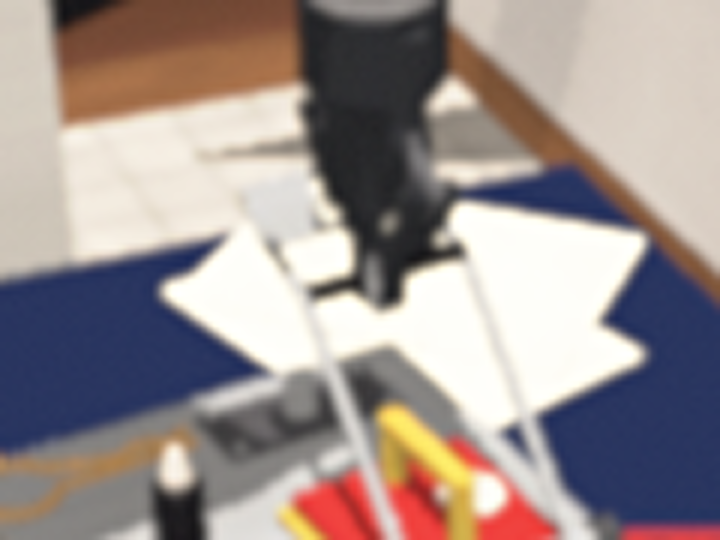

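The frame stands at about 48° with the bar in the grip at (385,280), and the plate at (280,205) is close to the gripper. I'll release, rise and push from behind.

Emit:
{"name": "step_arm", "arguments": {"commands": [{"fingers":0.5,"dx":0,"dy":0.0,"dz":0,"roll":0},{"fingers":0.5,"dx":0,"dy":0.002,"dz":0,"roll":0},{"fingers":0.5,"dx":0,"dy":0.002,"dz":-0.01,"roll":0},{"fingers":0.5,"dx":0,"dy":0.002,"dz":-0.03,"roll":0},{"fingers":0.5,"dx":0,"dy":0.002,"dz":-0.06,"roll":0},{"fingers":1,"dx":0,"dy":0.002,"dz":-0.1,"roll":0},{"fingers":1,"dx":0,"dy":0.0,"dz":-0.13,"roll":0},{"fingers":1,"dx":0,"dy":0,"dz":-0.14,"roll":0}]}}

```text
time: 15.52
tool_pos: [0.5754, 0.2343, 0.3367]
tcp_rot: [-3.133, -0.21, -0.009]
wrist_force: [0.8, 0.5, -0.5]
width: 0.003
grip_force: 0.0
```

```bash
cat >> h.py <<'E'
def frame_pts(n="side"):
    im,d,K,T,c=cap(n); W=world(d,K,T); S=(W[...,:2]-O)@np.stack([EX,EY],1)
    k=(d>0)&(abs(S[...,1])<.06)&(S[...,0]>-.2)&(S[...,0]<.26)&(W[...,2]>.19)&(W[...,2]<.40)
    return np.stack([S[...,0],S[...,1],W[...,2]],-1)[k],im[k]
E
python3 - <<'E'
from h import *
np.set_printoptions(precision=3,suppress=True)
s=read_state();p=s['tool_pos'];print(w2s(p),p,s['q'])
P,C=frame_pts()
k=(P[:,0]<-.07);print(len(P),P[k][np.argsort(P[k][:,2])][::3][:60])
E
```

```text
[-0.04  -0.002] [0.575 0.234 0.337] [ 0.347  0.105  1.533 -0.     1.498  1.783]
627 [[-0.081 -0.002  0.261]
 [-0.08  -0.017  0.262]
 [-0.081  0.031  0.263]
 [-0.071  0.044  0.264]
 [-0.078 -0.021  0.265]
 [-0.081 -0.052  0.265]
 [-0.072 -0.05   0.265]
 [-0.079  0.053  0.265]
 [-0.079 -0.039  0.265]
 [-0.08  -0.028  0.266]
 [-0.079 -0.003  0.266]
 [-0.08  -0.017  0.266]
 [-0.084  0.041  0.266]
 [-0.071  0.048  0.266]
 [-0.082  0.003  0.267]
 [-0.076 -0.051  0.267]
 [-0.081 -0.023  0.267]
 [-0.072 -0.046  0.267]
 [-0.077  0.007  0.268]
 [-0.081 -0.038  0.268]
 [-0.086 -0.046  0.268]
 [-0.085  0.045  0.268]
 [-0.087  0.028  0.268]
 [-0.081 -0.016  0.269]
 [-0.08   0.024  0.269]
 [-0.086 -0.013  0.269]
 [-0.075  0.043  0.27 ]
 [-0.081  0.046  0.27 ]
 [-0.079  0.049  0.27 ]
 [-0.087  0.02   0.27 ]
 [-0.085  0.049  0.271]
 [-0.084 -0.029  0.271]
 [-0.09  -0.026  0.271]
 [-0.089  0.04   0.271]
 [-0.089  0.025  0.272]
 [-0.088 -0.052  0.272]
 [-0.087  0.028  0.272]
 [-0.087  0.013  0.272]
 [-0.088 -0.016  0.273]
 [-0.09  -0.033  0.273]
 [-0.09   0.03   0.274]
 [-0.089  0.044  0.274]
 [-0.087 -0.02   0.274]
 [-0.091 -0.014  0.274]
 [-0.092  0.049  0.275]
 [-0.093  0.02   0.275]
 [-0.085  0.045  0.275]
 [-0.095 -0.012  0.276]
 [-0.093 -0.024  0.276]
 [-0.093  0.042  0.276]
 [-0.091  0.03   0.277]
 [-0.09  -0.047  0.277]
 [-0.09  -0.022  0.277]
 [-0.088  0.021  0.277]
 [-0.094 -0.044  0.278]
 [-0.09  -0.05   0.278]
 [-0.092  0.023  0.278]
 [-0.093  0.046  0.279]
 [-0.096  0.026  0.279]
 [-0.093 -0.024  0.28 ]]
```

Emit:
{"name": "step_arm", "arguments": {"commands": [{"fingers":1,"dx":0,"dy":-0.05,"dz":0,"roll":0},{"fingers":1,"dx":0,"dy":-0.1,"dz":0,"roll":0},{"fingers":1,"dx":0,"dy":-0.115,"dz":0.03,"roll":0},{"fingers":1,"dx":0,"dy":-0.115,"dz":0.08,"roll":0},{"fingers":1,"dx":0,"dy":-0.115,"dz":0.12,"roll":0},{"fingers":1,"dx":0,"dy":-0.105,"dz":0.12,"roll":0},{"fingers":1,"dx":0,"dy":-0.092,"dz":0.12,"roll":0}]}}

```text
time: 16.45
tool_pos: [0.5623, 0.3244, 0.213]
tcp_rot: [-3.135, -0.211, -0.001]
wrist_force: [0.5, -0.0, 0.3]
width: -0.001
grip_force: 0.0
```

```bash
python3 - <<'E'
from h import *
np.set_printoptions(precision=4,suppress=True)
s=read_state();p=s['tool_pos'];print(w2s(p),p,s['wrist_force'],s['tcp_rot'])
# target TCP (reported) per theta
for t in range(45,116,5):
    q=np.radians(t);h=-.02
    f=lambda r:(.072-r*np.cos(q)+h*np.sin(q),.125+r*np.sin(q)+h*np.cos(q))
    e=f(.238 if t<=90 else .21); print(t,"sx",round(e[0]-.0145,3),"zrep",round((e[1]-.03-.042) if t<=90 else e[1]-.042,3))
E
```

```text
[-0.1309 -0.003 ] [0.5623 0.3244 0.213 ] [ 0.5008 -0.0346  0.278 ] [-3.1345 -0.2106 -0.0011]
45 sx -0.125 zrep 0.207
50 sx -0.111 zrep 0.222
55 sx -0.095 zrep 0.236
60 sx -0.079 zrep 0.249
65 sx -0.061 zrep 0.26
70 sx -0.043 zrep 0.27
75 sx -0.023 zrep 0.278
80 sx -0.004 zrep 0.284
85 sx 0.017 zrep 0.288
90 sx 0.037 zrep 0.291
95 sx 0.056 zrep 0.294
100 sx 0.074 zrep 0.293
105 sx 0.093 zrep 0.291
110 sx 0.111 zrep 0.287
115 sx 0.128 zrep 0.282
```

Emit:
{"name": "step_arm", "arguments": {"commands": [{"fingers":1,"dx":0.002,"dy":0.012,"dz":-0.003,"roll":0},{"fingers":1,"dx":0.003,"dy":0.02,"dz":-0.009,"roll":0},{"fingers":1,"dx":0.003,"dy":0.028,"dz":-0.016,"roll":0},{"fingers":1,"dx":0.003,"dy":0.036,"dz":-0.023,"roll":0},{"fingers":1,"dx":0.003,"dy":0.044,"dz":-0.03,"roll":0},{"fingers":1,"dx":0.003,"dy":0.052,"dz":-0.036,"roll":0}]}}

```text
time: 17.2
tool_pos: [0.5717, 0.2755, 0.252]
tcp_rot: [-3.129, -0.21, -0.004]
wrist_force: [-4.2, 5.4, 2.1]
width: 0.001
grip_force: 3.0
```

Emit:
{"name": "step_arm", "arguments": {"commands": [{"fingers":1,"dx":0,"dy":0.01,"dz":-0.006,"roll":0},{"fingers":1,"dx":0,"dy":0.02,"dz":-0.012,"roll":0},{"fingers":1,"dx":0,"dy":0.03,"dz":-0.017,"roll":0},{"fingers":1,"dx":0,"dy":0.04,"dz":-0.022,"roll":0},{"fingers":1,"dx":0,"dy":0.05,"dz":-0.026,"roll":0},{"fingers":1,"dx":0,"dy":0.06,"dz":-0.029,"roll":0},{"fingers":1,"dx":0,"dy":0.07,"dz":-0.032,"roll":0},{"fingers":1,"dx":0,"dy":0.08,"dz":-0.035,"roll":0}]}}

```text
time: 18.2
tool_pos: [0.583, 0.1939, 0.284]
tcp_rot: [-3.134, -0.21, -0.003]
wrist_force: [0.6, 4.0, 3.2]
width: 0.003
grip_force: 1.7
```

```bash
python3 - <<'E'
from h import *
np.set_printoptions(precision=3,suppress=True)
s=read_state();p=s['tool_pos'];print(w2s(p),p,s['wrist_force'],s['tcp_rot'])
P,C=frame_pts()
k=(P[:,0]>-.01)&(P[:,2]>.22);Q=P[k];print(len(Q))
for z in np.arange(.22,.4,.01):
    m=abs(Q[:,2]-z)<.005
    for lo,hi in((-.056,-.025),(-.02,.02),(.025,.056)):
        mm=m&(Q[:,1]>lo)&(Q[:,1]<hi)
        if mm.sum(): print(round(z,2),lo,mm.sum(),np.percentile(Q[mm][:,0],[0,50,100]))
E
```

```text
[0.001 0.   ] [0.583 0.194 0.284] [0.581 4.008 3.241] [-3.134 -0.21  -0.003]
847
0.22 -0.056 3 [0.059 0.059 0.062]
0.22 0.025 4 [0.059 0.061 0.063]
0.23 -0.056 7 [0.058 0.06  0.064]
0.23 0.025 6 [0.058 0.061 0.064]
0.24 -0.056 7 [0.055 0.06  0.061]
0.24 0.025 5 [0.059 0.06  0.062]
0.25 -0.056 12 [0.055 0.058 0.061]
0.25 0.025 9 [0.05  0.057 0.062]
0.26 -0.056 7 [0.054 0.057 0.059]
0.26 0.025 9 [0.052 0.057 0.06 ]
0.27 -0.056 9 [0.053 0.056 0.058]
0.27 0.025 10 [0.052 0.055 0.057]
0.28 -0.056 9 [0.05  0.053 0.057]
0.28 0.025 9 [0.05  0.052 0.057]
0.29 -0.056 15 [0.051 0.053 0.055]
0.29 -0.02 8 [0.052 0.054 0.057]
0.29 0.025 13 [0.051 0.053 0.056]
0.3 -0.056 35 [0.042 0.052 0.056]
0.3 -0.02 45 [0.044 0.053 0.057]
0.3 0.025 28 [0.045 0.052 0.056]
0.31 -0.056 11 [0.036 0.04  0.047]
0.31 0.025 10 [0.038 0.04  0.048]
0.32 -0.056 14 [0.029 0.034 0.042]
0.32 -0.02 2 [0.005 0.014 0.023]
0.32 0.025 12 [0.028 0.034 0.04 ]
0.33 -0.056 32 [0.02  0.024 0.031]
0.33 -0.02 39 [0.007 0.023 0.027]
0.33 0.025 29 [0.021 0.024 0.032]
0.34 -0.056 26 [0.018 0.022 0.024]
0.34 -0.02 26 [0.006 0.02  0.025]
0.34 0.025 27 [0.018 0.023 0.026]
0.35 -0.056 33 [0.018 0.021 0.024]
0.35 -0.02 28 [-0.009  0.02   0.024]
0.35 0.025 27 [0.017 0.02  0.024]
0.36 -0.056 21 [0.015 0.019 0.022]
0.36 -0.02 46 [-0.007  0.016  0.022]
0.36 0.025 16 [0.013 0.019 0.023]
0.37 -0.02 30 [-0.008  0.009  0.033]
0.38 -0.02 41 [-0.008  0.026  0.04 ]
0.39 -0.02 51 [-0.008  0.017  0.051]
```

Emit:
{"name": "step_arm", "arguments": {"commands": [{"fingers":1,"dx":0,"dy":0.01,"dz":-0.003,"roll":0},{"fingers":1,"dx":0,"dy":0.02,"dz":-0.005,"roll":0},{"fingers":1,"dx":0,"dy":0.03,"dz":-0.007,"roll":0},{"fingers":1,"dx":0,"dy":0.04,"dz":-0.008,"roll":0},{"fingers":1,"dx":0,"dy":0.05,"dz":-0.009,"roll":0},{"fingers":1,"dx":0,"dy":0.06,"dz":-0.009,"roll":0},{"fingers":1,"dx":0,"dy":0.07,"dz":-0.008,"roll":0},{"fingers":1,"dx":0,"dy":0.08,"dz":-0.007,"roll":0}]}}

```text
time: 19.25
tool_pos: [0.5929, 0.1145, 0.2904]
tcp_rot: [3.134, 0.21, -0.0]
wrist_force: [-1.6, 1.4, 1.1]
width: -0.003
grip_force: 1.1
```

Emit:
{"name": "step_arm", "arguments": {"commands": [{"fingers":1,"dx":0,"dy":0.01,"dz":0,"roll":0},{"fingers":1,"dx":0,"dy":0.02,"dz":0.002,"roll":0},{"fingers":1,"dx":0,"dy":0.03,"dz":0.004,"roll":0},{"fingers":1,"dx":0,"dy":0.037,"dz":0.006,"roll":0},{"fingers":1,"dx":0,"dy":0.037,"dz":0.006,"roll":0}]}}

```text
time: 19.88
tool_pos: [0.5984, 0.0775, 0.284]
tcp_rot: [3.134, 0.209, 0.001]
wrist_force: [0.1, 0.2, 0.5]
width: 0.0
grip_force: 0.0
```

```bash
python3 - <<'E'
from h import *
np.set_printoptions(precision=3,suppress=True)
s=read_state();p=s['tool_pos'];print(w2s(p),p,s['wrist_force'],s['tcp_rot'])
P,C=frame_pts()
k=(P[:,0]>.05)&(P[:,2]>.2)&(abs(P[:,1])>.042);Q=P[k];A=Q[Q[:,2]<.27];print(len(Q),len(A))
c=np.polyfit(A[:,2],A[:,0],1);print("arm angle",np.pi/2+np.arctan(c[0]), "via hinge",np.pi/2+np.median(np.arctan2(A[:,0]-.072,A[:,2]-.125)))
E
```

```text
[ 0.119 -0.   ] [0.598 0.078 0.284] [0.134 0.18  0.51 ] [3.134 0.209 0.001]
260 91
arm angle 1.955775774502791 via hinge 1.9644090571334323
```

Emit:
{"name": "step_arm", "arguments": {"commands": [{"fingers":1,"dx":0,"dy":-0.02,"dz":-0.01,"roll":0},{"fingers":1,"dx":0,"dy":-0.06,"dz":-0.01,"roll":-10},{"fingers":0.06,"dx":0,"dy":-0.1,"dz":-0.01,"roll":-20},{"fingers":0.06,"dx":0,"dy":-0.119,"dz":-0.01,"roll":-30},{"fingers":0.06,"dx":0,"dy":-0.119,"dz":0.0,"roll":-40},{"fingers":0.06,"dx":0,"dy":-0.119,"dz":0.02,"roll":-50},{"fingers":0.06,"dx":0,"dy":-0.119,"dz":0.04,"roll":-60},{"fingers":0.06,"dx":0,"dy":-0.119,"dz":0.05,"roll":-70}]}}

```text
time: 20.92
tool_pos: [0.5813, 0.1981, 0.2334]
tcp_rot: [-2.44, -1.978, 0.001]
wrist_force: [0.6, -0.5, 0.0]
width: 0.469
grip_force: 0.0
```

Emit:
{"name": "step_arm", "arguments": {"commands": [{"fingers":0.06,"dx":0,"dy":0,"dz":0,"roll":-10},{"fingers":0.06,"dx":0,"dy":0,"dz":0,"roll":-20},{"fingers":0.06,"dx":0,"dy":0,"dz":0,"roll":-20}]}}

```text
time: 21.3
tool_pos: [0.5821, 0.198, 0.2347]
tcp_rot: [2.069, 2.364, 0.001]
wrist_force: [1.0, -0.1, -0.8]
width: 0.47
grip_force: 0.0
```

```bash
python3 - <<'E'
from h import *
np.set_printoptions(precision=4,suppress=True)
s=read_state();p=s['tool_pos'];print(w2s(p),p,s['q'],s['width'])
z=np.load("top0.npz");W=world(z["d"],z["K"],z["T"]);q=W[int(297*.64),int(380*.64)];print("cap",w2s(q),q)
im,d,K,T,c=cap("side");W=world(d,K,T);h=cv2.cvtColor(im,cv2.COLOR_BGR2HSV)
S=(W[...,:2]-O)@np.stack([EX,EY],1)
k=(h[...,0]>20)&(h[...,0]<34)&(h[...,1]>110)&(d>0)&(W[...,2]>.15)&(W[...,2]<.18)&(abs(S)<.06).all(-1)
A=S[k];print("handle",len(A),A.min(0),A.max(0),np.median(A,0),W[k][:,2].max())
print(go(O,.099,97.67))
E
```

```text
[-0.003  -0.0003] [0.5821 0.198  0.2347] [0.2872 0.1277 1.6895 0.0003 1.3235 0.1539] 0.47017219137626765
cap [-0.0015  0.0286] [0.6109 0.2003 0.1199]
handle 65 [-0.0359 -0.008 ] [0.0423 0.0054] [-0.0033 -0.0033] 0.17144557245572628
(array([-0.0029,  0.0002,  0.1357]), np.float64(-0.13))
```

Emit:
{"name": "step_arm", "arguments": {"commands": [{"fingers":0.06,"dx":-0.003,"dy":0,"dz":0.03,"roll":0},{"fingers":0.06,"dx":-0.003,"dy":0,"dz":0.06,"roll":0},{"fingers":0.06,"dx":-0.003,"dy":0,"dz":0.09,"roll":0},{"fingers":0.06,"dx":-0.003,"dy":0,"dz":0.11,"roll":0},{"fingers":0.06,"dx":-0.003,"dy":0,"dz":0.125,"roll":0},{"fingers":0.06,"dx":-0.003,"dy":0,"dz":0.136,"roll":0},{"fingers":0.06,"dx":-0.003,"dy":0,"dz":0.136,"roll":0}]}}

```text
time: 22.22
tool_pos: [0.5822, 0.1935, 0.0975]
tcp_rot: [-2.068, -2.364, 0.001]
wrist_force: [0.1, -0.7, 0.5]
width: 0.472
grip_force: 0.0
```

Emit:
{"name": "step_arm", "arguments": {"commands": [{"fingers":0.5,"dx":0,"dy":0,"dz":0,"roll":0},{"fingers":1,"dx":0,"dy":0,"dz":0,"roll":0},{"fingers":1,"dx":0,"dy":0,"dz":0,"roll":0},{"fingers":1,"dx":0,"dy":0,"dz":-0.003,"roll":0},{"fingers":1,"dx":0,"dy":0,"dz":-0.01,"roll":0}], "squeeze": 60}}

```text
time: 22.85
tool_pos: [0.5824, 0.1934, 0.1072]
tcp_rot: [2.067, 2.365, -0.001]
wrist_force: [5.2, 0.1, -6.2]
width: 0.156
grip_force: 59.5
```

Emit:
{"name": "step_arm", "arguments": {"commands": [{"fingers":1,"dx":0,"dy":0,"dz":-0.015,"roll":0},{"fingers":1,"dx":0,"dy":0,"dz":-0.035,"roll":0},{"fingers":1,"dx":0,"dy":0,"dz":-0.06,"roll":0},{"fingers":1,"dx":0,"dy":0,"dz":-0.085,"roll":0},{"fingers":1,"dx":0,"dy":0,"dz":-0.115,"roll":0},{"fingers":1,"dx":0,"dy":0,"dz":-0.145,"roll":0},{"fingers":1,"dx":0,"dy":0,"dz":-0.175,"roll":0},{"fingers":1,"dx":0,"dy":0,"dz":-0.2,"roll":0}]}}

```text
time: 23.85
tool_pos: [0.5811, 0.1932, 0.3097]
tcp_rot: [-2.067, -2.364, 0.003]
wrist_force: [0.4, -0.8, -3.5]
width: 0.15
grip_force: 59.9
```

```bash
python3 - <<'E'
from h import *
np.set_printoptions(precision=4,suppress=True)
s=read_state();p=s['tool_pos'];print(w2s(p),p,s['q'],s['width'],s['wrist_force'])
for P in(s2w(0,-.15),s2w(.15,-.15),[.47,-.15],[.5755,-.239]): print(P,go(P,.305,97.67)) 
print(go([.5755,-.239],.305,90))
im,d,K,T,c=cap("side");W=world(d,K,T);h=cv2.cvtColor(im,cv2.COLOR_BGR2HSV)
S=(W[...,:2]-O)@np.stack([EX,EY],1)
k=(h[...,0]>20)&(h[...,0]<34)&(h[...,1]>110)&(d>0)&(W[...,2]>.15)&(abs(S)<.1).all(-1)
print("bin z",np.percentile(W[k][:,2],[1,50,99]))
E
```

```text
[ 0.0016 -0.0019] [0.5811 0.1932 0.3097] [0.2802 0.0985 1.5871 0.0001 1.4581 0.1466] 0.15019180927915385 [ 0.4267 -0.8249 -3.4976]
[0.4341 0.175 ] (array([ 0.0015, -0.1481,  0.005 ]), np.float64(-0.02))
[0.4542 0.0263] (array([-0.1485, -0.148 ,  0.005 ]), np.float64(-0.02))
[0.47, -0.15] (array([-0.3253, -0.1558,  0.0051]), np.float64(-0.02))
[0.5755, -0.239] (array([-0.4276, -0.0631,  0.0049]), np.float64(-0.02))
(array([-0.4276, -0.0631,  0.0049]), np.float64(7.65))
bin z [0.2321 0.2847 0.3793]
```

Emit:
{"name": "step_arm", "arguments": {"commands": [{"fingers":1,"dx":0,"dy":-0.015,"dz":0,"roll":0},{"fingers":1,"dx":0,"dy":-0.04,"dz":0,"roll":0},{"fingers":1,"dx":0,"dy":-0.07,"dz":0,"roll":0},{"fingers":1,"dx":0,"dy":-0.1,"dz":0,"roll":0},{"fingers":1,"dx":0,"dy":-0.13,"dz":0,"roll":0},{"fingers":1,"dx":-0.01,"dy":-0.15,"dz":0,"roll":0},{"fingers":1,"dx":-0.035,"dy":-0.155,"dz":0,"roll":0},{"fingers":1,"dx":-0.065,"dy":-0.155,"dz":0,"roll":0}]}}

```text
time: 24.9
tool_pos: [0.4343, 0.1078, 0.3058]
tcp_rot: [-2.064, -2.364, 0.005]
wrist_force: [0.4, 0.7, -3.4]
width: 0.15
grip_force: 59.9
```

Emit:
{"name": "step_arm", "arguments": {"commands": [{"fingers":1,"dx":-0.03,"dy":0,"dz":0,"roll":0},{"fingers":1,"dx":-0.065,"dy":0,"dz":0,"roll":0},{"fingers":1,"dx":-0.1,"dy":0,"dz":0,"roll":0},{"fingers":1,"dx":-0.135,"dy":0,"dz":0,"roll":1},{"fingers":1,"dx":-0.17,"dy":0,"dz":0,"roll":2},{"fingers":1,"dx":-0.205,"dy":0,"dz":0,"roll":3},{"fingers":1,"dx":-0.24,"dy":0.005,"dz":0,"roll":4},{"fingers":1,"dx":-0.265,"dy":0.015,"dz":0,"roll":5}]}}

```text
time: 25.9
tool_pos: [0.4852, -0.1526, 0.3057]
tcp_rot: [-2.168, -2.267, 0.003]
wrist_force: [1.0, 0.7, -4.2]
width: 0.149
grip_force: 59.9
```

```bash
python3 - <<'E'
from h import *
np.set_printoptions(precision=4,suppress=True)
s=read_state();p=s['tool_pos'];print(w2s(p),p,s['q'],s['width'],s['wrist_force'])
print(go([.5755,-.239],.305,89.5))
E
```

```text
[ 0.3315 -0.1431] [ 0.4852 -0.1526  0.3057] [-0.3536 -0.1014  1.7938 -0.      1.4543 -0.3983] 0.14868977283784415 [ 0.9852  0.6557 -4.1729]
(array([-0.0904,  0.0863,  0.0001]), np.float64(3.06))
```

Emit:
{"name": "step_arm", "arguments": {"commands": [{"fingers":1,"dx":-0.025,"dy":0.024,"dz":0,"roll":1},{"fingers":1,"dx":-0.05,"dy":0.048,"dz":0,"roll":2},{"fingers":1,"dx":-0.075,"dy":0.072,"dz":0,"roll":3},{"fingers":1,"dx":-0.0904,"dy":0.086,"dz":0.01,"roll":3},{"fingers":1,"dx":-0.0904,"dy":0.0863,"dz":0.035,"roll":3},{"fingers":1,"dx":-0.0904,"dy":0.0863,"dz":0.065,"roll":3},{"fingers":1,"dx":-0.0904,"dy":0.0863,"dz":0.095,"roll":3},{"fingers":1,"dx":-0.0904,"dy":0.0863,"dz":0.12,"roll":3}]}}

```text
time: 26.9
tool_pos: [0.5748, -0.2367, 0.1842]
tcp_rot: [-2.223, -2.21, 0.004]
wrist_force: [-0.3, -0.2, -2.6]
width: 0.151
grip_force: 59.9
```

```bash
python3 - <<'E'
from h import *
np.set_printoptions(precision=4,suppress=True)
s=read_state();p=s['tool_pos'];print(p,s['wrist_force'])
print(go([.5755,-.239],.0885,89.5))
im,d,K,T,c=cap("side");u,v=[int(t) for t in proj([.575,-.239,.1],K,T)];cv2.imwrite('pics/g.png',cv2.resize(im[v-75:v+75,max(0,u-90):u+100],None,fx=4,fy=4,interpolation=2))
E
```

```text
[ 0.5748 -0.2367  0.1842] [-0.282  -0.2385 -2.5975]
(array([-0.0026,  0.0013,  0.0957]), np.float64(0.16))
```

View pics/g.png

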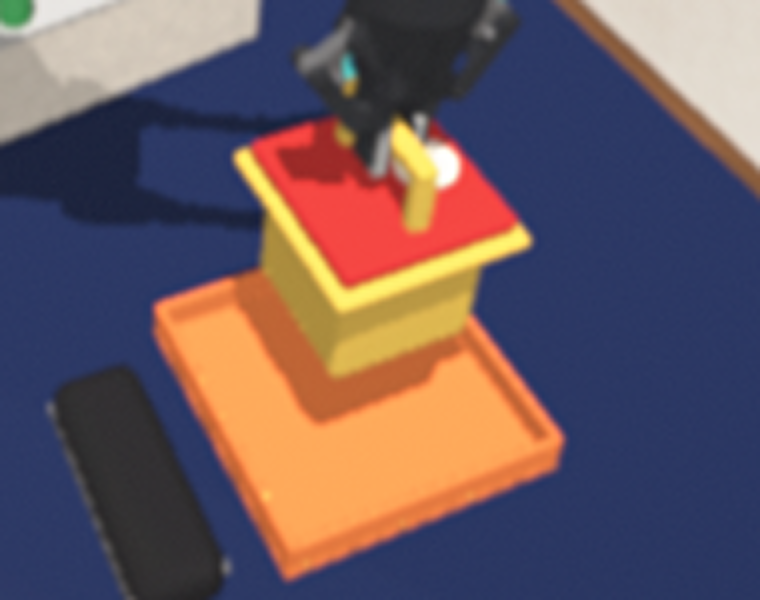

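The bin hangs upright over the tray, with its lower corner at (335,375), and is still about 95 mm up. Lowering.

Emit:
{"name": "step_arm", "arguments": {"commands": [{"fingers":1,"dx":-0.002,"dy":0.001,"dz":0.02,"roll":0},{"fingers":1,"dx":-0.002,"dy":0.001,"dz":0.04,"roll":0},{"fingers":1,"dx":-0.002,"dy":0.001,"dz":0.055,"roll":0},{"fingers":1,"dx":-0.002,"dy":0.001,"dz":0.068,"roll":0},{"fingers":1,"dx":-0.002,"dy":0.001,"dz":0.077,"roll":0},{"fingers":1,"dx":-0.002,"dy":0.001,"dz":0.083,"roll":0},{"fingers":1,"dx":-0.002,"dy":0.001,"dz":0.086,"roll":0},{"fingers":1,"dx":-0.002,"dy":0.001,"dz":0.088,"roll":0}]}}

```text
time: 27.95
tool_pos: [0.5795, -0.2406, 0.1004]
tcp_rot: [2.227, 2.215, 0.0]
wrist_force: [-0.1, 0.8, -3.2]
width: 0.149
grip_force: 59.9
```

Emit:
{"name": "step_arm", "arguments": {"commands": [{"fingers":1,"dx":0,"dy":0,"dz":0.002,"roll":0},{"fingers":1,"dx":0,"dy":0,"dz":0.004,"roll":0},{"fingers":1,"dx":0,"dy":0,"dz":0.005,"roll":0}]}}

```text
time: 28.32
tool_pos: [0.5792, -0.2405, 0.095]
tcp_rot: [2.228, 2.215, -0.0]
wrist_force: [-0.1, -0.5, -3.6]
width: 0.152
grip_force: 59.9
```

Emit:
{"name": "step_arm", "arguments": {"commands": [{"fingers":1,"dx":0,"dy":-0.002,"dz":0.001,"roll":0},{"fingers":1,"dx":0,"dy":-0.003,"dz":0.003,"roll":0},{"fingers":1,"dx":0,"dy":-0.003,"dz":0.004,"roll":0},{"fingers":1,"dx":0,"dy":-0.003,"dz":0.004,"roll":0}]}}

```text
time: 28.82
tool_pos: [0.5761, -0.2404, 0.091]
tcp_rot: [-2.228, -2.215, 0.0]
wrist_force: [0.5, 0.1, -3.6]
width: 0.151
grip_force: 59.9
```

Emit:
{"name": "step_arm", "arguments": {"commands": [{"fingers":1,"dx":0,"dy":0,"dz":0.001,"roll":0},{"fingers":1,"dx":0,"dy":0,"dz":0.002,"roll":0},{"fingers":1,"dx":0,"dy":0,"dz":0.002,"roll":0}]}}

```text
time: 29.2
tool_pos: [0.5766, -0.2407, 0.0904]
tcp_rot: [2.227, 2.214, 0.0]
wrist_force: [-3.0, 0.2, 4.8]
width: 0.149
grip_force: 61.0
```

Contact. Release and retreat.

Emit:
{"name": "step_arm", "arguments": {"commands": [{"fingers":0.5,"dx":0,"dy":0,"dz":0,"roll":0},{"fingers":0.2,"dx":0,"dy":0,"dz":0,"roll":0},{"fingers":0.0,"dx":0,"dy":0,"dz":0,"roll":0},{"fingers":0.0,"dx":0,"dy":0,"dz":0,"roll":0},{"fingers":0.0,"dx":0,"dy":0,"dz":-0.02,"roll":0},{"fingers":0.0,"dx":0,"dy":0,"dz":-0.05,"roll":0},{"fingers":0.0,"dx":0,"dy":0,"dz":-0.1,"roll":0},{"fingers":0.0,"dx":0,"dy":0,"dz":-0.15,"roll":0}]}}

```text
time: 30.2
tool_pos: [0.5762, -0.2405, 0.242]
tcp_rot: [2.227, 2.214, 0.001]
wrist_force: [0.6, 0.1, -0.4]
width: 0.499
grip_force: 0.0
```

Emit:
{"name": "step_arm", "arguments": {"commands": [{"fingers":0,"dx":0,"dy":-0.04,"dz":0,"roll":0},{"fingers":0,"dx":0,"dy":-0.08,"dz":0,"roll":0},{"fingers":0,"dx":-0.04,"dy":-0.12,"dz":0,"roll":0},{"fingers":0,"dx":-0.08,"dy":-0.14,"dz":0,"roll":0},{"fingers":0,"dx":-0.12,"dy":-0.15,"dz":0,"roll":0},{"fingers":0,"dx":-0.16,"dy":-0.16,"dz":0,"roll":0},{"fingers":0,"dx":-0.18,"dy":-0.16,"dz":0,"roll":0},{"fingers":0,"dx":-0.18,"dy":-0.16,"dz":0,"roll":0}]}}

```text
time: 31.2
tool_pos: [0.4154, -0.4204, 0.2398]
tcp_rot: [2.229, 2.213, 0.001]
wrist_force: [1.0, 0.0, 0.3]
width: 0.501
grip_force: 0.0
```

```bash
python3 - <<'E'
from h import *
np.set_printoptions(precision=4,suppress=True)
im,d,K,T,c=cap("top");cv2.imwrite('pics/z.png',cv2.resize(im,(800,600)))
P,C=frame_pts();A=P[(P[:,0]>.05)&(P[:,2]<.27)&(abs(P[:,1])>.042)];print(len(A),np.pi/2+np.median(np.arctan2(A[:,0]-.072,A[:,2]-.125)))
W=world(d,K,T);h=cv2.cvtColor(im,cv2.COLOR_BGR2HSV)
k=((h[...,0]<8)|(h[...,0]>172))&(h[...,1]>150)&(d>0)&(W[...,1]<-.1)&(W[...,2]>.09)&(W[...,2]<.13);A=W[k];print("lid",A.min(0),A.max(0),np.percentile(A[:,2],[5,95]))
E
```

```text
50 1.9659798418771715
lid [ 0.5213 -0.2924  0.0991] [ 0.6303 -0.1832  0.124 ] [0.1052 0.1159]
```

View pics/z.png

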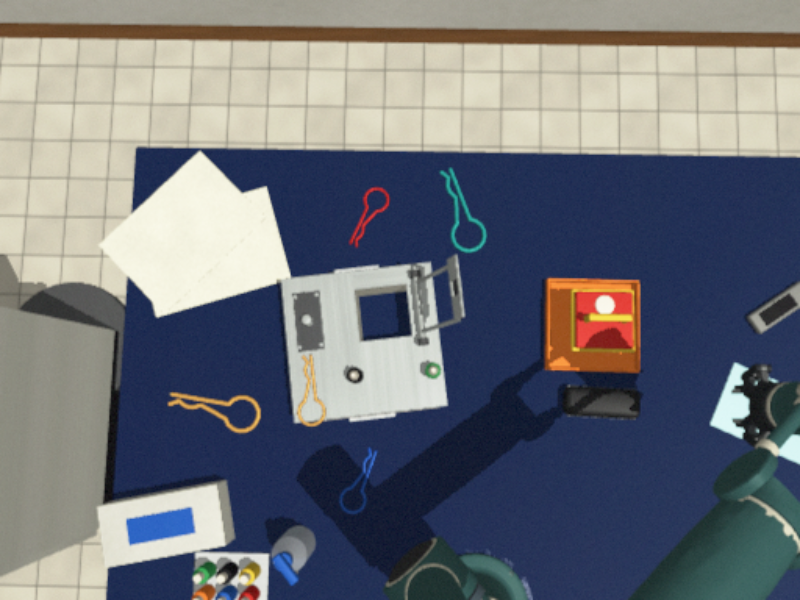

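The clip lies on the deck at (312,390) and the frame stands open at 1.97 rad. The bin is flat and centred in the tray at (604,320), with its lid at z of about 0.111 as expected. The bottles and the case have not moved.

```bash
python3 -c "
from workcell import *
print(finish_job())"
```

```text
the job is handed in; nothing more can be done
None
```

The job is handed in at about 31 s of robot time: the clip is out and lying on the deck, the frame stands open at about 1.97 rad, the bin stands flat in the orange tray, and the bottles and spectacle case did not move.

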